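Unpack a clip-on cover and press it home on a back box

TASK

Swing both flaps of the small carton well back past upright, take out the white cover and press it squarely onto the grey back box that is screwed to the bench, until both catches snap and it is fully home on its rubber seal. Do not let go or ease off then: finish while still pressing the cover down firmly with the fingers, so that the seal stays squeezed. Leave the carton open and the other things on the bench where they are.

Things in the scene. Friction and masses are not known exactly. Their poses are not given: they have to be found in the camera images.
- carton: small open-topped cardboard shipping carton, 144 (x) x 130 (y) mm, walls 3 mm thick, rim 60 mm above the worktop; it does not move. Origin: centre of its underside; z up. On a card tray in it, 20 mm above the worktop, lies the cover. Two flaps are hinged along its y = +63 and y = -63 mm rims. A tall timber rack hangs over the bench behind it
- flap_left (a joint): carton flap on the carton's +y side, a 140 (x) x 50 mm card 3 mm thick, hinged on a line along x at y = +63.5, z = 60 mm of the carton. 0 = closed (level, pointing inward), 1.57 = upright, grows as it swings up and outward to the stop at 2.7 rad. It starts ajar (0.6 to 1.0), light (about 0.015 N m of friction) and stays where it is left
- flap_right (a joint): the same flap on the carton's -y side, hinged at y = -63.5 mm; same joint values
- flap_left_edge (a point): middle of the free edge of the flap on the carton's +y side
- flap_right_edge (a point): middle of the free edge of the flap on the carton's -y side
- cover: white plastic clip-on cover, 52 (x) x 96 (y) mm, 38 mm tall, about 80 g: flat top with a 20 mm deep skirt (z = 18 to 38 mm; flat sides to grip, 52 mm apart across x) and below it two tongues, 38 mm wide along x, that reach down to z = 0 and end in outward beads at y = +35 and -35 mm. Origin: centre at the level of the tongue ends; z up. A half turn about z fits as well
- cover_top (a point): centre of the cover's flat top face, 38 mm above its origin. In the carton the cover lies top up
- back_box: grey open-topped electrical back box screwed to the worktop; walls 50 (x) x 94 (y) mm outside, flange 66 x 118 x 5 mm; a black rubber seal lies on its rim. Origin: centre of its underside; z up. The cover belongs on it centred, x on x and y on y (or a half turn), skirt on the seal, tongues inside: cover origin then 32 mm above this one. Tongues have 2.5 mm play each way in x
- seat (a point): centre of the box mouth at the top of the free seal, 50 mm above the worktop, where the lower edge of the cover's skirt (18 mm above the cover origin) comes to sit
- catch_a_nose (a point): sprung steel catch inside the box's +y end, round nose along x. The cover's beads meet both catches 13 mm above the seat; pushing takes about 11 N (more if off centre) until the beads pass them 7 mm above the seat, then the force suddenly drops and the catches pull the cover down on to the seal
- catch_b_nose (a point): the same catch inside the box's -y end
- seal (a joint): how far the rubber seal is squeezed down, m: 0 = free, stop at 0.005; springy, about 3 N for each mm
- running_pliers: blue-handled pliers, 56x172x14 mm, lying flat near the front edge; a bystander to be left alone
- spool: spool of solder wire, 51x61x38 mm, grey ends, near the front edge; a bystander to be left alone
- dropper: dropper bottle, 33x34x102 mm, standing upright; a bystander to be left alone
- wood_bit: small wood block, 34x50x34 mm; a bystander to be left alone
- foil_roll: roll of copper foil, 72 mm across, 10 mm high, lying flat; a bystander to be left alone
- red_pliers: red-handled pliers, 56x174x14 mm, lying flat at the right; a bystander to be left alone

How it is judged:
On the way, in this order (a step that is already met when the one before it is completed fails the run):
1. both carton flaps are swung back past upright (value of joint each of flap_left, flap_right above 1.8 rad), for 0.2 s.
2. the cover is lifted clear out of the carton (height (world z) of cover above 0.075 m and contact force between cover and carton below 0.1 N), for 0.2 s.
3. the cover has snapped past the catches and sits on the seal of the back box (horizontal distance between cover and back_box below 0.006 m and angle between the y axis of cover and the y axis of back_box, either way round below 0.12 rad and angle between cover's own z axis and vertical below 0.07 rad and z of cover in the frame of back_box below 0.034 m), for 0.2 s.
At the end, for the whole second after the job is handed in: The cover sits on the back box (centre within 6 mm, square within 0.12 rad, level within 0.07 rad, snapped home), the fingers still press it so that the seal is squeezed by over 1 mm, the cover is still, and both flaps remain open beyond 1.8 rad (all of step 1 and horizontal distance between cover and back_box below 0.006 m and angle between the y axis of cover and the y axis of back_box, either way round below 0.12 rad and angle between cover's own z axis and vertical below 0.07 rad and z of cover in the frame of back_box below 0.0325 m and value of joint seal above 0.001 m and contact force between the fingers and cover above 2 N and linear speed of cover below 0.02 m/s); the arm keeps its last pose, push and grip.
It fails at once if a bystander (pliers, spool, bottle, wood block, foil roll) is knocked away, moved over 30 mm (distance of any of running_pliers, spool, dropper, wood_bit, foil_roll, red_pliers from where it was at the start of the episode above 0.03 m).
It also fails if it takes over 59 s, if anything falls off the work surface, if the arm or the gripper's body presses on something with over 40 N, if the wrist force passes 120 N, or if a joint passes its speed limit or range.

ROBOT

A 6-joint arm with a two-finger parallel gripper is mounted at the origin on a cart in front of the work surface, level with it; the furniture and walls round the work are solid. World frame = base frame: x ahead of the robot, y to its left, z up, the work surface at z = 0. Lengths are in m, angles in rad, forces in N, time in s.
With the tool pointing down it reaches from about 0.35 to 0.725 m from the base axis. Payload 6 kg.
Tool frame: the origin (TCP) lies on the centre line of the jaws, within the pads' length; the fingertips stand 19 mm ahead of it and the grasp point (between the pads) is the TCP; z points along the fingers, y is the line along which they close (so a half turn about z gives the same grasp; the last joint's range is limited). The gripper opens to 85 mm and grips with 20 to 120 N. Pads are 22 mm wide; open, the fingers measure 114 mm over their backs; the gripper's body (76 mm by 85 mm) begins 54 mm behind the grasp point. The pads swing forward as they close: fully open they stand 13 mm farther back than shut.
Start: joints at [1.514, 0.04, 0.085, 0, -1.615, -0.334], TCP at [0.229, 0.555, 0.25] pointing down, gripper open.
Joint ranges: [-2.56, 2.56], [-1.29, 2.01], [-1.08, 1.49], [-3.29, 1.98], [-2.81, -0.18], [-2.99, 2.99]. Speed limits (rad/s): [2.57, 2.57, 3.01, 3.14, 3.14, 3.14].

INTERFACE

Orientations are given as a 3x3 rotation matrix whose columns are the frame's x, y, z axes.
In Python, from rig import ctrl, camera, job_done gives the robot as it stands. The module is installed in compiled form; this text tells all that it offers.
- The arm moves only by the tool servo_tool, never from a script. Its argument "rows" is text: rows parted by semicolons, each of 7 numbers parted by spaces: the shift along the tool's x, y, z normalised to -1 to 1, where 1 is 0.15 m, then the turn, a rotation vector about the tool's x, y, z normalised to -1 to 1, where 1 is pi rad, then the closure, from 0 (fully open) to 1 (shut). A call has exactly 10 rows; each row shifts and turns the commanded pose from where the row before left it, along the tool's axes as they then stand; what a row does not reach is not made up. A row lasts 1/10 s, in which the tool goes at most 50 mm and 8.59 degrees, less where a joint would pass 70% of its speed; a pose out of reach is approached as far as the arm can. A call with a number of a shift or a turn outside -1 to 1 is refused whole. A call with a gripper value outside its range is refused whole. The fingers move at their own pace and stop on an object; the grip force is fixed at half the most. Time passes only in rows, so rows that do not move let the fingers close, or fill a call up. It gives the time, the measured TCP pose, the force, the opening and the grip force at its end, in the units of the state.
- ctrl.read_state(): the state, without advancing time (a new reading comes with each control period).
- camera(name): name is "scene" or "top"; returns a dict with "pixels" (480x640x3 uint8, red, green, blue), "range_z" (480x640 float32, m along the optical axis (not along the pixel's ray), 0 where there is no reading), "fx", "fy", "cx", "cy" (pixels), "distortion" ([k1, k2, p1, p2, k3] as OpenCV has them; the pictures are not rectified), "T" (4x4, takes a point from camera to world coordinates). Camera axes: x right, y up, looking along -z (the intrinsics and any distortion apply to the point x, -y, -z); pixel columns grow to the right and rows downward; lengths in m; the calibration is good to about 2 mm. A picture is of the moment at which its call begins.
- job_done(): hands the job in; it is judged then, once.
The state is a dict: "t": time; "joint_pos": joint angles; "qvel": joint speeds; "tau": joint torques, N m; "position": TCP position; "orientation": TCP orientation; "contact_force": force on the tool from outside, world axes, zero at the start; "moment": the same for the moment, N m; "gripper_width": finger opening in m; "grip_force": force on a finger pad.
Only numpy, scipy, OpenCV 4.12 (cv2) and the standard library are available. Lean on these libraries where they do the work, as an engineer would, in place of code of your own. Each camera call takes 0.05 s, during which the arm holds its last target. There are 200 camera calls.

## Working session

There is one attempt and no reset: what is moved stays moved. The work goes in short steps, Python scripts to look and compute and a tool call to move; the robot and the scene stay as the last step left them, time stands still between calls to the robot, and variables do not carry over. Pictures are saved under pics/ and viewed, at most 10 in all, crops included, and the job is handed in when it is done.

Besides the shell and the picture viewer there is one more tool, called after ">>>" as name(argument=value, ...) on one line, values as JSON. servo_tool: Moves the arm, as the interface text tells. Scaled input: -1 to 1 covers 0.15 m each way for a shift and pi rad each way for a turn. Its arguments: {"type":"object","properties":{"rows":{"type":"string"}},"required":["rows"]}

```bash
mkdir -p pics
cat > h.py <<'E'
import numpy as np, cv2
from rig import ctrl, camera, job_done
def snap(name,out=None):
    c=camera(name)
    if out: cv2.imwrite('pics/'+out,cv2.cvtColor(c['pixels'],cv2.COLOR_RGB2BGR))
    np.savez('pics/'+name+'.npz',**c)
    return c
def cloud(c):
    h,w=c['range_z'].shape
    K=np.array([[c['fx'],0,c['cx']],[0,c['fy'],c['cy']],[0,0,1.]],float)
    u,v=np.meshgrid(np.arange(w),np.arange(h))
    p=cv2.undistortPoints(np.stack([u,v],-1).reshape(-1,1,2).astype(np.float64),K,np.array(c['distortion'],float)).reshape(h,w,2)
    z=c['range_z'].astype(float)
    P=np.stack([p[...,0]*z,-p[...,1]*z,-z,np.ones_like(z)],-1)
    W=(P@np.array(c['T']).T)[...,:3]; W[z==0]=np.nan
    return W
E
python3 - <<'E'
from h import *
for n in('top','scene'):
    c=snap(n,n+'0.png'); print(n,c['fx'],np.round(c['T'],3).tolist())
s=ctrl.read_state(); print({k:np.round(v,3).tolist() for k,v in s.items()})
E
```

```text
top 468.69824548272715 [[-0.019, 0.991, -0.133, 0.353], [-1.0, -0.02, -0.008, -0.114], [-0.011, 0.133, 0.991, 1.359], [0.0, 0.0, 0.0, 1.0]]
scene 480.6802901017531 [[0.516, 0.507, -0.69, -0.448], [-0.856, 0.297, -0.422, -0.707], [-0.009, 0.809, 0.588, 0.927], [0.0, 0.0, 0.0, 1.0]]
{'t': 0.1, 'joint_pos': [1.514, 0.041, 0.084, -0.0, -1.616, -0.334], 'qvel': [0.001, -0.0, 0.004, 0.002, 0.0, -0.0], 'tau': [-0.005, -36.934, 34.828, 6.951, -0.004, -0.0], 'position': [0.228, 0.555, 0.249], 'orientation': [[0.925, -0.381, -0.0], [-0.381, -0.925, -0.002], [0.0, 0.002, -1.0]], 'contact_force': [-0.218, -0.088, 0.076], 'moment': [-0.001, -0.023, -0.012], 'grip_force': 0.0, 'gripper_width': 0.085}
```

View pics/top0.png

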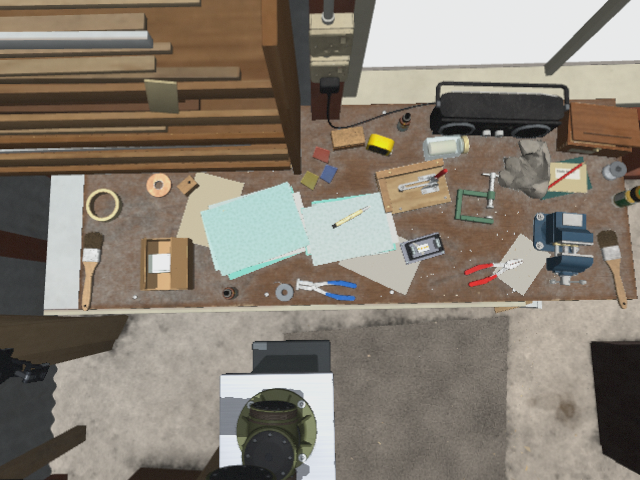

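View pics/scene0.png

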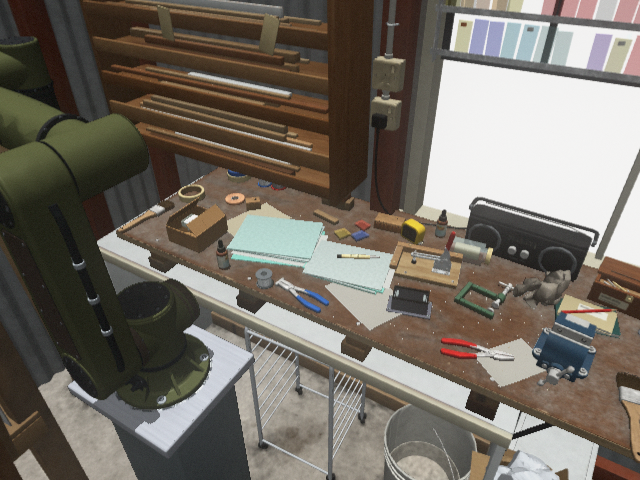

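The top view shows the carton at about (167,263) and the back box at (423,248). In the scene view they are at (197,225) and (410,300). The rack hangs behind the carton. Next I'll measure both from the depth.

Run:
```python
from h import *
T=dict(np.load('pics/top.npz')); W=cloud(T)
im=cv2.imread('pics/top0.png')
a=cv2.resize(im[225:305,130:210],(400,400),interpolation=cv2.INTER_CUBIC); b=cv2.resize(im[225:275,393:453],(400,333),interpolation=cv2.INTER_CUBIC)
b=cv2.copyMakeBorder(b,0,67,0,0,cv2.BORDER_CONSTANT); cv2.imwrite('pics/crop1.png',np.hstack([a,b]))
np.set_printoptions(linewidth=250,suppress=True)
print('carton z mm, cols 138..196 step3'); 
for r in range(232,298,4): print(r,np.round(W[r,138:198:3,2]*1000).astype(int))
for p in [(140,237),(140,290),(193,237),(193,290),(160,262)]: print(p,np.round(W[p[1],p[0]],3))
print('box')
for r in range(230,268,2): print(r,np.round(W[r,398:450:3,2]*1000).astype(int))
# box rim points
R=W[225:275,393:453].reshape(-1,3); R=R[(R[:,2]>.042)&(R[:,2]<.06)]; 
q=cv2.minAreaRect(R[:,:2].astype(np.float32)); print('rim',len(R),q,cv2.boxPoints(q))
R=W[220:280,120:215].reshape(-1,3); 
for lo,hi in((.05,.066),(.07,.11),(.05,.062)):
  S=R[(R[:,2]>lo)&(R[:,2]<hi)];q=cv2.minAreaRect(S[:,:2].astype(np.float32)); print(lo,q,S.min(0),S.max(0))
```

```text
carton z mm, cols 138..196 step3
232 [ 3 -1  0  4  0  5  1  0  2  3 -2 -3 -2 -1  3 -2  6  4  6  1]
236 [ 2  2 -1  3 -1  5  3  1  2 -2  3  0 -7  1  1  4  3  2  2  3]
240 [ 7 -1 95 48 46 47 41 37 42 38 37 98 95 80 82 74 67 47 20  0]
244 [-3 66 93 28 22 24 22 23 23 23 19 96 87 84 78 70 68 42 14  1]
248 [ 6 67 97 22 20 20 18 16 22 22 21 93 92 89 81 71 65 49 14  2]
252 [ 7 59 92 24 23 17 21 16 17 18 21 97 93 86 81 73 67 44 17  0]
256 [                   1                   67                   97                   26                   60                   61                   60                   62                   54                   57                   64
                   93                   90                   85                   78                   72                   68 -9223372036854775808                   18                   -2]
260 [-3 68 98 20 63 63 58 63 64 63 62 95 88 86 76 73 62 42 11 -1]
264 [ 6 72 98 23 58 59 60 62 61 56 65 91 89 84 78 75 67 41 14  3]
268 [-1 74 99 20 58 57 61 59 59 57 57 92 91 83 77 73 64 51 15  4]
272 [ -2  68 105  18  58  60  59  60  54  63  
[... 2652 characters left out ...]
-0.46940702]
 [ 0.50544095 -0.37616307]]
0.05 ((0.47347331047058105, 0.3004707098007202), (0.134003147482872, 0.11563662439584732), 89.2054443359375) [0.41474809 0.23403003 0.05027778] [0.53116727 0.36721042 0.06598008]
0.07 ((0.47155171632766724, 0.2987402081489563), (0.11545901000499725, 0.12878885865211487), 0.5350030064582825) [0.414146   0.2340657  0.07005974] [0.52959855 0.36348089 0.10877542]
0.05 ((0.473753958940506, 0.3004668056964874), (0.134003147482872, 0.1150752604007721), 89.2054443359375) [0.41531993 0.23403003 0.05027778] [0.53116727 0.36721042 0.06188851]<stdin>:8: RuntimeWarning: invalid value encountered in cast
<stdin>:11: RuntimeWarning: invalid value encountered in cast
```

View pics/crop1.png

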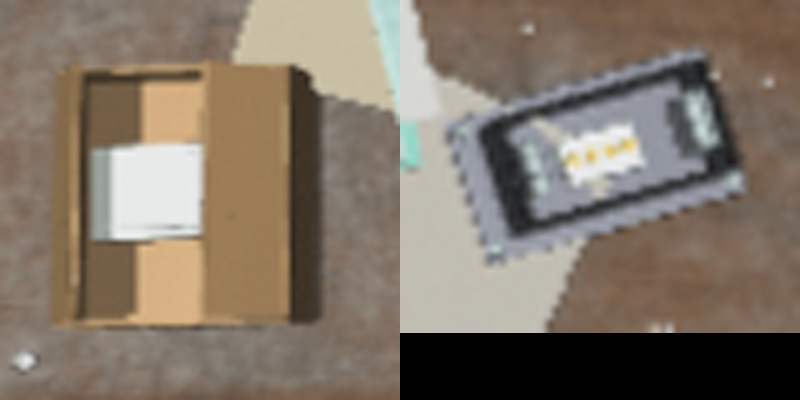

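```bash
cat >> h.py <<'E'
def go(p,yaw,ncalls=0):
    """delta from measured pose to target p with tool x at yaw(deg), tool down; in servo units"""
    from scipy.spatial.transform import Rotation as Rn
    s=ctrl.read_state(); R=np.array(s['orientation']); a=np.radians(yaw)
    Rt=np.array([[np.cos(a),np.sin(a),0],[np.sin(a),-np.cos(a),0],[0,0,-1.]])
    d=R.T@(np.array(p)-s['position']); w=Rn.from_matrix(R.T@Rt).as_rotvec()
    print('t',round(s['t'],2),'pos',np.round(s['position'],4),'yaw',round(np.degrees(np.arctan2(R[1,0],R[0,0])),2),'F',np.round(s['contact_force'],1),'w',round(s['gripper_width'],4),'j',np.round(s['joint_pos'],2))
    print('world d(mm)',np.round((np.array(p)-s['position'])*1000,1),'shift',np.round(d/.15,4),'turn',np.round(w/np.pi,4))
E
python3 - <<'E' 2>/dev/null
from h import *
T=dict(np.load('pics/top.npz')); W=cloud(T); 
u,v=np.meshgrid(np.arange(640),np.arange(480))
def sel(u0,u1,v0,v1): return W[v0:v1,u0:u1].reshape(-1,3)
A=sel(130,205,225,305)
for n,lo,hi in(('all>.03',.035,.12),('flaps',.068,.12)):
  S=A[(A[:,2]>lo)&(A[:,2]<hi)]; print(n,cv2.minAreaRect(S[:,:2].astype(np.float32)),S.min(0),S.max(0))
# flap right plane
S=A[(A[:,1]<.30)&(A[:,2]>.06)]; c=np.linalg.lstsq(np.c_[S[:,1],np.ones(len(S))],S[:,2],rcond=None)[0]; print('flapR slope',np.degrees(np.arctan(c[0])),'y at z60',(.06-c[1])/c[0],'edge y',S[:,1].max(), 'x',np.percentile(S[:,0],[0,1,99,100]))
S=A[(A[:,1]>.33)&(A[:,2]>.06)]; print('flapL',np.percentile(S,[0,5,50,95,100],axis=0))
# cover top
rgb=T['pixels'].astype(int)[225:305,130:205].reshape(-1,3)
m=(rgb.min(1)>190)&(A[:,2]>.045)&(A[:,2]<.075); S=A[m]; print('cover',m.sum(),cv2.minAreaRect(S[:,:2].astype(np.float32)),S.min(0),S.max(0),np.median(S[:,2]))
# rack
R=sel(0,300,0,180); R=R[(R[:,2]>.05)]; print('rack minx',np.nanmin(R[:,0]),[(z,np.nanmin(R[(R[:,2]>z)&(R[:,2]<z+.1)][:,0],initial=9)) for z in(.1,.2,.3,.4,.5,.6,.8)])
S=A=sel(218,245,280,305);S=S[S[:,2]>.03];print('dropper',S.min(0),S.max(0))
E
```

```text
all>.03 ((0.4589683711528778, 0.3002498149871826), (0.1446949541568756, 0.1330232322216034), 0.7502454519271851) [0.38649753 0.23316545 0.03508684] [0.53116727 0.36721042 0.10877542]
flaps ((0.45935171842575073, 0.2986263036727905), (0.13986006379127502, 0.12878885865211487), 0.5350029468536377) [0.38898831 0.23376415 0.06804944] [0.52959855 0.36348089 0.10877542]
flapR slope 19.69940092079774 y at z60 0.20311997029236437 edge y 0.29910488787069844 x [0.3875308  0.38823456 0.52797807 0.53032252]
flapL [[0.38683509 0.33042517 0.06009042]
 [0.39132356 0.33448337 0.06147688]
 [0.45938838 0.34687457 0.08616267]
 [0.52167134 0.36368583 0.10499232]
 [0.52890748 0.36654117 0.10877542]]
cover 320 ((0.46132513880729675, 0.3113526999950409), (0.050844769924879074, 0.05060255900025368), 0.3765946626663208) [0.43587812 0.28602335 0.04960052] [0.48670258 0.33680332 0.06610302] 0.05932319448906531
rack minx 0.6905291241933303 [(0.1, np.float64(0.6915995658427647)), (0.2, np.float64(0.6913966756585012)), (0.3, np.float64(0.69156488452771)), (0.4, np.float64(0.6918190517762196)), (0.5, np.float64(0.6905291241933303)), (0.6, np.float64(0.6921232351312103)), (0.8, np.float64(9.0))]
dropper [0.35784948 0.10572442 0.03101854] [0.39085219 0.13668781 0.10368356]
```

```bash
python3 -c "
from h import *
go([.459,.305,.2],-90)"
```

```text
t 0.1 pos [0.2284 0.5545 0.2494] yaw -22.39 F [-0.2 -0.1  0.1] w 0.0854 j [ 1.51  0.04  0.08 -0.   -1.62 -0.33]
world d(mm) [ 230.6 -249.5  -49.4] shift [2.0552 0.952  0.331 ] turn [ 4.000e-04 -3.000e-04  3.756e-01]
```

>>> servo_tool(rows="0.205 0.095 0.0 0 0 0 1;0.205 0.095 0.0 0 0 0 1;0.205 0.095 0.0 0 0 0 1;0.205 0.095 0.0 0 0 0 1;0.205 0.095 0.0 0 0 0 1;0.205 0.095 0.0 0 0 0 1;0.205 0.095 0.0 0 0 0 1;0.205 0.095 0.0 0 0 0 1;0.205 0.095 0.0 0 0 0 1;0.205 0.095 0.0 0 0 0 1")

```text
t: 1.1
position: [0.4592, 0.3047, 0.2499]
orientation: [[0.925, -0.381, -0.0], [-0.381, -0.925, -0.0], [-0.0, 0.0, -1.0]]
contact_force: [-0.3, 0.6, -0.0]
gripper_width: 0.0004
grip_force: 0.0
```

>>> servo_tool(rows="0 0 0.03 0 0 0.0375 1;0 0 0.03 0 0 0.0375 1;0 0 0.03 0 0 0.0375 1;0 0 0.03 0 0 0.0375 1;0 0 0.03 0 0 0.0375 1;0 0 0.03 0 0 0.0375 1;0 0 0.03 0 0 0.0375 1;0 0 0.03 0 0 0.0375 1;0 0 0.03 0 0 0.0375 1;0 0 0.03 0 0 0.0375 1")

```text
t: 2.1
position: [0.4584, 0.3057, 0.2046]
orientation: [[-0.003, -1.0, -0.001], [-1.0, 0.003, -0.001], [0.001, 0.001, -1.0]]
contact_force: [-0.7, 0.2, -0.5]
gripper_width: 0.0004
grip_force: 0.0
```

```bash
python3 -c "
from h import *
go([.459,.305,.1],-90)"
```

```text
t 2.1 pos [0.4584 0.3057 0.2046] yaw -90.17 F [-0.7  0.2 -0.5] w 0.0004 j [ 0.95 -0.09 -0.13 -0.   -1.54 -0.96]
world d(mm) [   0.6   -0.7 -104.6] shift [ 0.0045 -0.0047  0.6973] turn [ 0.0002 -0.0002 -0.0009]
```

>>> servo_tool(rows="0 0 0.1 0 0 0 1;0 0 0.1 0 0 0 1;0 0 0.1 0 0 0 1;0 0 0.1 0 0 0 1;0 0 0.1 0 0 0 1;0 0 0.1 0 0 0 1;0 0 0.1 0 0 0 1;0.05 0 0 0 0 0 1;0.05 0 0 0 0 0 1;0.05 0 0 0 0 0 1")

```text
t: 3.1
position: [0.4592, 0.2834, 0.1017]
orientation: [[0.002, -1.0, 0.002], [-1.0, -0.002, 0.002], [-0.002, -0.002, -1.0]]
contact_force: [0.4, 1.0, 1.7]
gripper_width: 0.0001
grip_force: 0.8
```

>>> servo_tool(rows="0.05 0 0 0 0 0 1;0.05 0 0 0 0 0 1;0.05 0 0 0 0 0 1;0.05 0 0 0 0 0 1;0.05 0 0 0 0 0 1;0.05 0 0 0 0 0 1;0.05 0 0 0 0 0 1;0.01 0 0 0 0 0 1;0 0 0 0 0 0 1;0 0 0 0 0 0 1")

```text
t: 4.1
position: [0.4587, 0.2293, 0.1003]
orientation: [[0.002, -1.0, -0.0], [-1.0, -0.002, -0.0], [0.0, 0.0, -1.0]]
contact_force: [0.4, -0.4, -0.1]
gripper_width: 0.0002
grip_force: 0.0
```

Next, sweep the other way for the left flap, with the target at y=0.371. That is +142 mm of y, or −0.945 in tool x.

>>> servo_tool(rows="-0.1 0 0 0 0 0 1;-0.1 0 0 0 0 0 1;-0.1 0 0 0 0 0 1;-0.1 0 0 0 0 0 1;-0.1 0 0 0 0 0 1;-0.05 0 0 0 0 0 1;-0.05 0 0 0 0 0 1;-0.05 0 0 0 0 0 1;-0.05 0 0 0 0 0 1;-0.05 0 0 0 0 0 1")

```text
t: 5.1
position: [0.4586, 0.3422, 0.1004]
orientation: [[0.002, -1.0, 0.0], [-1.0, -0.002, -0.0], [0.0, -0.0, -1.0]]
contact_force: [0.3, -0.8, 0.3]
gripper_width: 0.0001
grip_force: 0.3
```

>>> servo_tool(rows="-0.05 0 0 0 0 0 1;-0.05 0 0 0 0 0 1;-0.05 0 0 0 0 0 1;-0.05 0 0 0 0 0 1;0 0 0 0 0 0 1;0.1 0 0 0 0 0 1;0.15 0 0 0 0 0 1;0.15 0 -0.15 0 0 0 1;0 0 -0.2 0 0 0 0;0 0 -0.2 0 0 0 0")

```text
t: 6.1
position: [0.4585, 0.3103, 0.184]
orientation: [[0.001, -1.0, 0.0], [-1.0, -0.001, 0.0], [-0.0, -0.0, -1.0]]
contact_force: [0.2, 0.3, 0.1]
gripper_width: 0.0282
grip_force: 0.0
```

```bash
python3 - <<'E' 2>/dev/null
from h import *
go([.46,.3,.2],-90)
T=snap('top','top1.png');W=cloud(T);S=snap('scene','scene1.png')
im=cv2.imread('pics/top1.png')[215:315,120:220]; im2=cv2.imread('pics/scene1.png')[170:270,140:260]
cv2.imwrite('pics/crop2.png',np.hstack([cv2.resize(im,(400,400),interpolation=2),cv2.resize(im2,(400,400),interpolation=2)]))
E
```

```text
t 6.1 pos [0.4585 0.3103 0.184 ] yaw -89.95 F [0.2 0.3 0.1] w 0.0282 j [ 0.96 -0.08 -0.15  0.   -1.5  -0.96]
world d(mm) [  1.5 -10.3  16. ] shift [ 0.0687 -0.0099 -0.1069] turn [-0.      0.      0.0003]
```

View pics/crop2.png

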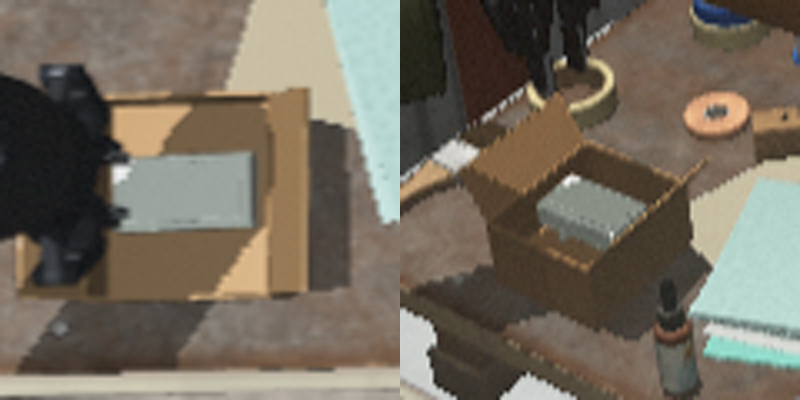

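Both flaps are open, and the cover (shaded) lies at crop (118–255, 152–232), turned a few degrees. I'll measure the top face of the cover and the flap angles.

```bash
python3 - <<'E' 2>/dev/null
from h import *
for n in('top','scene'):
    c=dict(np.load(f'pics/{n}.npz'));W=cloud(c).reshape(-1,3);rgb=c['pixels'].reshape(-1,3).astype(int)
    m=(W[:,0]>.40)&(W[:,0]<.515)&(W[:,1]>.24)&(W[:,1]<.36)&(W[:,2]>.045)&(W[:,2]<.072)&(rgb.max(1)-rgb.min(1)<30)&(rgb.min(1)>90)
    S=W[m]; q=cv2.minAreaRect(S[:,:2].astype(np.float32)); print(n,m.sum(),q,np.percentile(S,[1,50,99],axis=0).round(4).tolist())
    # edges: x-extent per y bin -> slope
    for lo in np.arange(.25,.35,.012):
        B=S[(S[:,1]>=lo)&(S[:,1]<lo+.012)]
        if len(B)>8: print(round(lo+.006,3),np.percentile(B[:,0],[3,97]).round(4),B[:,0].mean().round(4))
    for nm,k in(('R',(W[:,1]<.235)&(W[:,1]>.18)),('L',(W[:,1]>.365)&(W[:,1]<.42))):
        F=W[k&(W[:,0]>.4)&(W[:,0]<.51)&(W[:,2]>.066)&(W[:,2]<.115)]
        print(nm,len(F),np.percentile(F[:,1:],[2,50,98],axis=0).round(3).tolist() if len(F) else '')
E
```

```text
top 611 ((0.461545467376709, 0.29841360449790955), (0.051974598318338394, 0.09722141921520233), 1.3456740379333496) [[0.4358, 0.2517, 0.0531], [0.4614, 0.2961, 0.0594], [0.4878, 0.3447, 0.0646]]
0.256 [0.4377 0.4877] 0.4626
0.268 [0.4378 0.4881] 0.4629
0.28 [0.4379 0.4853] 0.4617
0.292 [0.4382 0.4855] 0.4611
0.304 [0.4357 0.4858] 0.4604
0.316 [0.436 0.486] 0.461
0.328 [0.4362 0.4837] 0.4601
0.34 [0.4376 0.481 ] 0.4643
R 363 [[0.201, 0.067], [0.215, 0.083], [0.233, 0.099]]
L 49 [[0.385, 0.091], [0.392, 0.098], [0.396, 0.105]]
scene 338 ((0.4623069167137146, 0.30339837074279785), (0.05561097711324692, 0.09837887436151505), 2.0027730464935303) [[0.4354, 0.255, 0.0474], [0.4562, 0.2999, 0.0611], [0.4895, 0.3502, 0.0665]]
0.256 [0.441  0.4872] 0.462
0.268 [0.4379 0.488 ] 0.4601
0.28 [0.4373 0.4881] 0.4603
0.292 [0.4372 0.4879] 0.4569
0.304 [0.4378 0.4867] 0.4579
0.316 [0.4361 0.4863] 0.4572
0.328 [0.4352 0.4855] 0.4569
0.34 [0.4368 0.4851] 0.4562
0.352 [0.4393 0.4864] 0.4596
R 53 [[0.204, 0.067], [0.209, 0.096], [0.235, 0.102]]
L 416 [[0.369, 0.067], [0.385, 0.085], [0.399, 0.105]]
```

```bash
python3 -c "
from h import *
go([.4615,.2995,.049],-88.3)"
```

```text
t 6.2 pos [0.4603 0.312  0.1886] yaw -89.92 F [-0.   1.1  0.1] w 0.0429 j [ 0.96 -0.08 -0.15  0.   -1.5  -0.96]
world d(mm) [   1.2  -12.5 -139.6] shift [ 0.0888 -0.0019  0.9299] turn [-0.0022  0.0018 -0.009 ]
```

>>> servo_tool(rows="0.08 0 0 0 0 -0.009 0;0 0 0 0 0 0 0;0 0 0 0 0 0 0;0 0 0.1 0 0 0 0;0 0 0.1 0 0 0 0;0 0 0.1 0 0 0 0;0 0 0.1 0 0 0 0;0 0 0.1 0 0 0 0;0 0 0 0 0 0 0;0 0 0 0 0 0 0")

```text
t: 7.2
position: [0.4587, 0.2997, 0.1076]
orientation: [[0.03, -1.0, 0.0], [-1.0, -0.03, -0.001], [0.001, -0.0, -1.0]]
contact_force: [0.0, -0.4, 0.4]
gripper_width: 0.0853
grip_force: 0.0
```

```bash
python3 -c "
from h import *
go([.4615,.2995,.049],-88.3)"
```

```text
t 7.2 pos [0.4587 0.2997 0.1076] yaw -88.27 F [ 0.  -0.4  0.4] w 0.0853 j [ 0.95 -0.07 -0.28  0.   -1.36 -0.92]
world d(mm) [  2.8  -0.2 -58.6] shift [ 0.0019 -0.0188  0.3908] turn [-0.     -0.0003  0.0002]
```

>>> servo_tool(rows="0 -0.019 0.07 0 0 0 0;0 0 0.07 0 0 0 0;0 0 0.07 0 0 0 0;0 0 0.07 0 0 0 0;0 0 0.07 0 0 0 0;0 0 0.04 0 0 0 0;0 0 0 0 0 0 0;0 0 0 0 0 0 0;0 0 0 0 0 0 0.5;0 0 0 0 0 0 1")

```text
t: 8.2
position: [0.4616, 0.3002, 0.0499]
orientation: [[0.03, -1.0, 0.001], [-1.0, -0.03, 0.001], [-0.001, -0.001, -1.0]]
contact_force: [0.2, 1.1, -0.4]
gripper_width: 0.0595
grip_force: 0.0
```

>>> servo_tool(rows="0 0 0 0 0 0 1;0 0 0 0 0 0 1;0 0 0 0 0 0 1;0 0 0 0 0 0 1;0 0 0 0 0 0 1;0 0 0 0 0 0 1;0 0 0 0 0 0 1;0 0 0 0 0 0 1;0 0 0 0 0 0 1;0 0 0 0 0 0 1")

```text
t: 9.2
position: [0.4619, 0.3003, 0.0502]
orientation: [[0.03, -1.0, 0.001], [-1.0, -0.03, 0.001], [-0.001, -0.001, -1.0]]
contact_force: [-0.5, 0.1, 5.2]
gripper_width: 0.0511
grip_force: 63.4
```

>>> servo_tool(rows="0 0 -0.05 0 0 0 1;0 0 -0.1 0 0 0 1;0 0 -0.15 0 0 0 1;0 0 -0.2 0 0 0 1;0 0 -0.2 0 0 0 1;0 0 -0.15 0 0 0 1;0 0 -0.1 0 0 0 1;0 0 0 0 0 0 1;0 0 0 0 0 0 1;0 0 0 0 0 0 1")

```text
t: 10.2
position: [0.4608, 0.2995, 0.1899]
orientation: [[0.03, -1.0, -0.002], [-1.0, -0.03, -0.002], [0.002, 0.002, -1.0]]
contact_force: [0.1, -0.1, -2.0]
gripper_width: 0.0511
grip_force: 63.0
```

```bash
python3 -c "
from h import *
go([.494,-.4294,.19],-74.7)"
```

```text
t 10.2 pos [0.4608 0.2995 0.1899] yaw -88.27 F [ 0.1 -0.1 -2. ] w 0.0511 j [ 0.94 -0.09 -0.15 -0.   -1.51 -0.91]
world d(mm) [ 3.320e+01 -7.289e+02  1.000e-01] shift [ 4.8641 -0.0744  0.0086] turn [ 0.0008 -0.0005 -0.0754]
```

>>> servo_tool(rows="0.1 0 0 0 0 0 1;0.2 0 0 0 0 0 1;0.27 0 0 0 0 0 1;0.27 0 0 0 0 0 1;0.27 0 0 0 0 0 1;0.27 0 0 0 0 0 1;0.27 0 0 0 0 0 1;0.27 0 0 0 0 0 1;0.27 0 0 0 0 0 1;0.27 0 0 0 0 0 1")

```text
t: 11.2
position: [0.4716, -0.071, 0.1911]
orientation: [[0.03, -1.0, -0.001], [-1.0, -0.03, -0.0], [0.0, 0.001, -1.0]]
contact_force: [1.0, 0.3, -1.9]
gripper_width: 0.0509
grip_force: 63.0
```

>>> servo_tool(rows="0.27 0 0 0 0 0 1;0.27 0 0 0 0 0 1;0.27 0 0 0 0 0 1;0.27 0 0 0 0 0 1;0.27 0 0 0 0 0 1;0.27 0 0 0 0 0 1;0.25 0 0 0 0 0 1;0.2 0 0 0 0 0 1;0.16 0 0 0 0 0 1;0.1 0 0 0 0 0 1")

```text
t: 12.2
position: [0.4818, -0.4199, 0.1904]
orientation: [[0.028, -1.0, -0.002], [-1.0, -0.028, 0.001], [-0.001, 0.002, -1.0]]
contact_force: [-0.1, 0.8, -1.7]
gripper_width: 0.0512
grip_force: 63.0
```

>>> servo_tool(rows="0 0 0 0 0 -0.015 1;0 0 0 0 0 -0.03 1;0 0 0 0 0 -0.02 1;0 0 0 0 0 -0.01 1;0 0 0 0 0 0 1;0 0 0 0 0 0 1;0 0 0 0 0 0 1;0 0 0 0 0 0 1;0 0 0 0 0 0 1;0 0 0 0 0 0 1")

```text
t: 13.2
position: [0.4831, -0.4182, 0.1919]
orientation: [[0.263, -0.965, 0.0], [-0.965, -0.263, -0.0], [0.0, 0.0, -1.0]]
contact_force: [-0.2, -0.0, -0.7]
gripper_width: 0.0509
grip_force: 62.9
```

```bash
python3 - <<'E' 2>/dev/null
from h import *
go([.494,-.4294,.14],-74.7)
T=snap('top','top2.png');S=snap('scene','scene2.png')
im=cv2.imread('pics/top2.png')[200:300,370:470]; im2=cv2.imread('pics/scene2.png')[240:340,360:460]
cv2.imwrite('pics/crop3.png',np.hstack([cv2.resize(im,(400,400),interpolation=2),cv2.resize(im2,(400,400),interpolation=2)]))
# box pose combining both cameras (rim/flange from scene)
for n,f in(('top','pics/top.npz'),('scene','pics/scene.npz')):
    c=dict(np.load(f));W=cloud(c).reshape(-1,3);rgb=c['pixels'].reshape(-1,3).astype(int)
    m=(abs(W[:,0]-.494)<.07)&(abs(W[:,1]+.429)<.085)
    for lo,hi in((.042,.058),(.075,.125)):
        B=W[m&(W[:,2]>lo)&(W[:,2]<hi)]
        if len(B)>5: print(n,lo,len(B),cv2.minAreaRect(B[:,:2].astype(np.float32)),np.median(B,axis=0).round(4))
E
```

```text
t 13.2 pos [ 0.4831 -0.4182  0.1919] yaw -74.78 F [-0.2 -0.  -0.7] w 0.0509 j [-0.4   0.14  0.09  0.   -1.52  0.67]
world d(mm) [ 10.9 -11.2 -51.9] shift [ 0.0909 -0.0507  0.3459] turn [ 0.     -0.     -0.0004]
top 0.042 81 ((0.4889872670173645, -0.41061514616012573), (0.049805816262960434, 0.05668747052550316), 15.153843879699707) [ 0.4844 -0.3902  0.0487]
scene 0.042 343 ((0.49753785133361816, -0.42466971278190613), (0.057713646441698074, 0.09373912215232849), 14.505341529846191) [ 0.4945 -0.4278  0.049 ]
```

View pics/crop3.png

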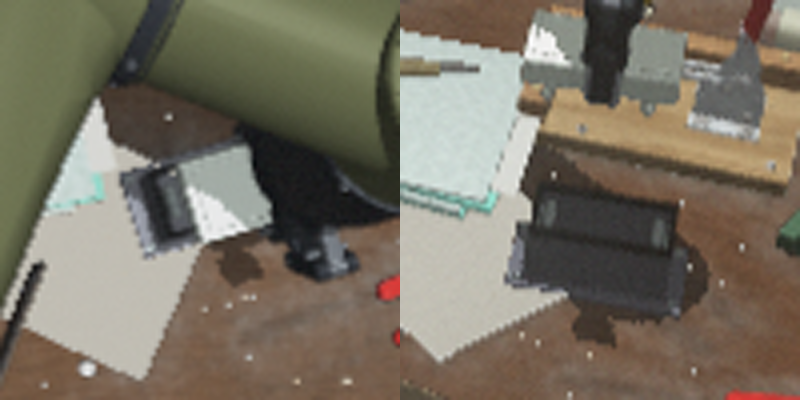

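The cover hangs squarely in the grip above the box (top crop 190–260, 150–240; box at 120–190 beside it, and at crop-scene 505–685, 190–310). I'll lower it close over the mouth and compare cover and box directly.

>>> servo_tool(rows="0.03 -0.017 0.05 0 0 0 1;0.03 -0.017 0.08 0 0 0 1;0.03 -0.017 0.1 0 0 0 1;0 0 0.1 0 0 0 1;0 0 0.1 0 0 0 1;0 0 0.1 0 0 0 1;0 0 0.07 0 0 0 1;0 0 0.03 0 0 0 1;0 0 0 0 0 0 1;0 0 0 0 0 0 1")

```text
t: 14.3
position: [0.4943, -0.4295, 0.0982]
orientation: [[0.263, -0.965, 0.001], [-0.965, -0.263, -0.001], [0.001, -0.001, -1.0]]
contact_force: [0.1, -0.2, 0.3]
gripper_width: 0.0509
grip_force: 62.9
```

```bash
python3 - <<'E' 2>/dev/null
from h import *
go([.494,-.4294,.08],-74.7)
T=snap('top','top3.png');S=snap('scene','scene3.png')
im=cv2.imread('pics/top3.png')[215:285,380:460]; im2=cv2.imread('pics/scene3.png')[265:335,370:450]
cv2.imwrite('pics/crop4.png',np.hstack([cv2.resize(im,(400,350),interpolation=2),cv2.resize(im2,(400,350),interpolation=2)]))
for n in('top','scene'):
    c=dict(np.load(f'pics/{n}.npz'));W=cloud(c).reshape(-1,3);rgb=c['pixels'].reshape(-1,3).astype(int)
    m=(abs(W[:,0]-.494)<.07)&(abs(W[:,1]+.429)<.085)
    for lo,hi,col in((.042,.056,0),(.092,.108,1)):
        B=W[m&(W[:,2]>lo)&(W[:,2]<hi)&(((rgb.min(1)>90)&(rgb.max(1)-rgb.min(1)<30))|(col==0))]
        if len(B)>5: print(n,lo,len(B),cv2.minAreaRect(B[:,:2].astype(np.float32)),np.median(B,axis=0).round(4))
E
```

```text
t 14.3 pos [ 0.4943 -0.4295  0.0982] yaw -74.76 F [ 0.1 -0.2  0.3] w 0.0509 j [-0.41  0.22 -0.    0.   -1.35  0.68]
world d(mm) [ -0.3   0.1 -18.2] shift [-0.0014  0.002   0.1214] turn [-0.0002 -0.0004 -0.0003]
top 0.042 46 ((0.4825824201107025, -0.3876899480819702), (0.049461480230093, 0.009718520566821098), 14.515425682067871) [ 0.4831 -0.387   0.0496]
top 0.092 204 ((0.4846169352531433, -0.4057885408401489), (0.05190006271004677, 0.04594854265451431), 16.18134117126465) [ 0.4834 -0.4013  0.1059]
scene 0.042 221 ((0.4949224889278412, -0.42549246549606323), (0.05236929655075073, 0.09348881989717484), 14.767830848693848) [ 0.4793 -0.4303  0.0488]
scene 0.092 201 ((0.4945071339607239, -0.4256899952888489), (0.06074614077806473, 0.09615787863731384), 13.794533729553223) [ 0.4769 -0.4212  0.1033]
```

View pics/crop4.png

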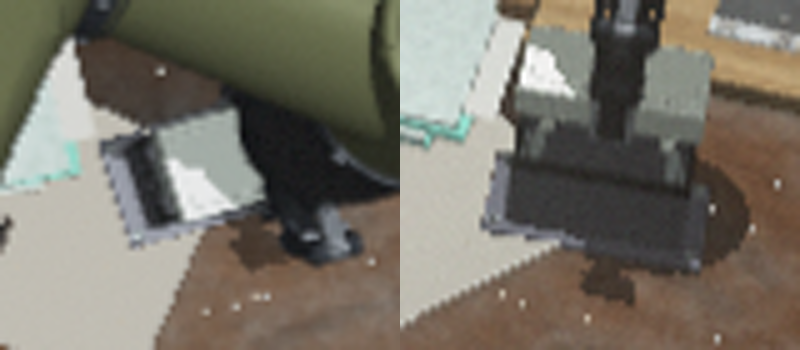

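The cover sits over the mouth, roughly aligned in both crops. I'll check the edges in the box frame more carefully.

```bash
python3 - <<'E' 2>/dev/null
from h import *
a=np.radians(15.3); xh=np.array([np.cos(a),np.sin(a)]); yh=np.array([-np.sin(a),np.cos(a)]); o=np.array([.494,-.4294])
for n in('top','scene'):
    c=dict(np.load(f'pics/{n}.npz'));W=cloud(c).reshape(-1,3);rgb=c['pixels'].reshape(-1,3).astype(int)
    X=(W[:,:2]-o)@xh*1000;Y=(W[:,:2]-o)@yh*1000;Z=W[:,2]*1000
    grey=(rgb.min(1)>90)&(rgb.max(1)-rgb.min(1)<30)
    for nm,lo,hi,g in(('rim',43,57,None),('cover',97,116,grey),('flange',-3,14,(rgb[:,2]>rgb[:,0]-2)&(rgb.max(1)<170))):
        m=(abs(X)<45)&(abs(Y)<70)&(Z>lo)&(Z<hi)
        if g is not None:m&=g
        print(n,nm,m.sum(),'Z',np.median(Z[m]),'Y',np.percentile(Y[m],[1,3,97,99]).round(1))
        for y0 in range(-60,60,10):
            k=m&(Y>=y0)&(Y<y0+10)
            if k.sum()>7: print('  ',y0+5,k.sum(),np.percentile(X[k],[0,4,96,100]).round(1))
E
```

```text
top rim 44 Z 49.746202512284455 Y [38.4 38.5 47.7 48. ]
   45 39 [-24.7 -23.5  23.5  24.7]
top cover 324 Z 107.26889650181371 Y [ 4.7  6.5 47.6 48. ]
   5 33 [-26.7 -25.4  20.5  22.1]
   15 75 [-28.6 -27.1  21.   22.9]
   25 71 [-28.3 -25.9  20.3  22.5]
   35 72 [-28.5 -27.   21.4  23. ]
   45 73 [-28.1 -25.6  20.3  22.8]
top flange 179 Z 6.229827291723611 Y [-11.8  -7.7  58.6  59.1]
   -5 12 [-32.4 -32.   32.9  33.6]
   5 11 [-31.9 -31.6  33.4  33.9]
   15 12 [-32.1 -31.8  33.   33.6]
   25 10 [-29.7 -29.4  31.6  31.8]
   35 19 [-31.9 -30.6  31.1  31.8]
   45 46 [-31.6 -28.9  30.7  32.2]
   55 64 [-31.8 -29.4  29.8  31.6]
scene rim 207 Z 49.312237897128576 Y [-42.8 -42.   49.2  50. ]
   -45 16 [-22.2 -21.4  14.9  16.1]
   -35 35 [-23.3 -22.3  20.5  26.1]
   -25 18 [-24.2 -23.2  25.7  27. ]
   -15 18 [-22.  -22.   26.2  26.7]
   -5 13 [-21.  -20.7   4.5  24.3]
   5 14 [-23.  -22.5 -16.1 -15.1]
   15 14 [-21.  -20.8   4.   23.5]
   25 16 [-24.1 -22.6  26.8  27. ]
   35 26 [-22.3 -21.8  11.2  21.7]
   45 34 [-23.9 -22.8  14.8  19.6]
scene cover 432 Z 108.7942437167747 Y [-43.7 -42.2  49.1  50.8]
   -45 28 [-26.4 -25.7  20.8  26. ]
   -35 64 [-29.9 -24.9  23.9  26.7]
   -25 65 [-26.  -24.6  24.   31. ]
   -15 52 [-26.3 -25.8  22.   23.8]
   15 26 [-26.7 -25.2  11.8  14.7]
   25 64 [-26.5 -25.1  25.5  29.6]
   35 62 [-25.9 -25.   22.2  29.1]
   45 63 [-27.3 -25.9  23.8  26.6]
   55 8 [-21.2 -20.8  16.9  18.8]
scene flange 238 Z 7.730966351620571 Y [-53.4 -52.8  60.2  61.1]
   -55 24 [-28.1 -27.6  27.7  32.7]
   -45 38 [-29.8 -26.1  24.9  27.3]
   -35 10 [-24.7 -24.7 -17.1 -16.7]
   -25 15 [-32.1 -30.9 -17.9 -16.9]
   -15 15 [-29.2 -28.4   3.6  29.5]
   -5 14 [-29.3 -28.4   3.9  28. ]
   5 13 [-31.5 -30.4 -18.5 -17.7]
   15 13 [-30.5 -30.3 -18.7 -18.7]
   25 13 [-27.4 -27.2   6.   27.6]
   35 13 [-26.7 -26.1 -17.  -16.8]
   45 14 [-28.3 -27.7 -14.5 -13.1]
   55 47 [-31.  -27.7  26.8  31.6]
```

Both cameras put the cover about 2.6 mm to the −x side of the box and about 0.5 mm off in −y. I'll correct that, then lower it to just above the catches.

>>> servo_tool(rows="-0.003 -0.0175 0 0 0 0 1;0 0 0 0 0 0 1;0 0 0.03 0 0 0 1;0 0 0.03 0 0 0 1;0 0 0.02 0 0 0 1;0 0 0.02 0 0 0 1;0 0 0.02 0 0 0 1;0 0 0.01 0 0 0 1;0 0 0 0 0 0 1;0 0 0 0 0 0 1")

```text
t: 15.4
position: [0.4965, -0.4282, 0.078]
orientation: [[0.263, -0.965, 0.0], [-0.965, -0.263, -0.0], [0.0, -0.0, -1.0]]
contact_force: [0.8, -0.5, -0.9]
gripper_width: 0.051
grip_force: 62.9
```

>>> servo_tool(rows="0 0 0.01 0 0 0 1;0 0 0.01 0 0 0 1;0 0 0.01 0 0 0 1;0 0 0.01 0 0 0 1;0 0 0.01 0 0 0 1;0 0 0 0 0 0 1;0 0 0 0 0 0 1;0 0 0 0 0 0 1;0 0 0 0 0 0 1;0 0 0 0 0 0 1")

```text
t: 16.4
position: [0.4974, -0.4292, 0.0737]
orientation: [[0.263, -0.965, 0.003], [-0.965, -0.263, -0.004], [0.004, -0.002, -1.0]]
contact_force: [-1.3, 0.3, 10.1]
gripper_width: 0.0507
grip_force: 64.2
```

>>> servo_tool(rows="0 0 0.01 0 0 0 1;0 0 0.01 0 0 0 1;0 0 0.01 0 0 0 1;0 0 0.01 0 0 0 1;0 0 0.01 0 0 0 1;0 0 0.01 0 0 0 1;0 0 0 0 0 0 1;0 0 0 0 0 0 1;0 0 0 0 0 0 1;0 0 0 0 0 0 1")

```text
t: 17.4
position: [0.4964, -0.4282, 0.0614]
orientation: [[0.263, -0.965, -0.0], [-0.965, -0.263, -0.0], [0.0, 0.0, -1.0]]
contact_force: [-1.1, 0.7, 1.6]
gripper_width: 0.0512
grip_force: 63.9
```

Snapped: the force fell to 1.6 N at TCP z 61 mm. Next I'll press it down onto the seal.

>>> servo_tool(rows="0 0 0.01 0 0 0 1;0 0 0.01 0 0 0 1;0 0 0.01 0 0 0 1;0 0 0.01 0 0 0 1;0 0 0 0 0 0 1;0 0 0 0 0 0 1;0 0 0 0 0 0 1;0 0 0 0 0 0 1;0 0 0 0 0 0 1;0 0 0 0 0 0 1")

```text
t: 18.4
position: [0.4965, -0.4283, 0.0578]
orientation: [[0.263, -0.965, 0.0], [-0.965, -0.263, -0.001], [0.001, -0.0, -1.0]]
contact_force: [-5.4, 4.6, 11.4]
gripper_width: 0.051
grip_force: 65.0
```

```bash
python3 - <<'E' 2>/dev/null
from h import *
go([.4965,-.4282,.058],-74.7)
T=snap('top','top5.png');S=snap('scene','scene5.png')
im=cv2.imread('pics/top5.png')[205:305,120:220]; im2=cv2.imread('pics/scene5.png')[265:335,370:450]
cv2.imwrite('pics/crop5.png',np.hstack([cv2.resize(im,(350,350),interpolation=2),cv2.resize(im2,(400,350),interpolation=2)]))
go([.4965,-.4282,.058],-74.7)
E
```

```text
t 18.4 pos [ 0.4965 -0.4283  0.0578] yaw -74.74 F [-5.4  4.6 11.4] w 0.051 j [-0.41  0.24 -0.04  0.   -1.28  0.67]
world d(mm) [0.  0.1 0.2] shift [-0.0005 -0.0001 -0.0014] turn [-0.     -0.0004 -0.0002]
t 18.5 pos [ 0.4965 -0.4283  0.0578] yaw -74.74 F [-5.9  4.9 12. ] w 0.0511 j [-0.41  0.24 -0.04  0.   -1.28  0.67]
world d(mm) [0.  0.1 0.2] shift [-0.0007 -0.0002 -0.0012] turn [-0.     -0.0004 -0.0002]
```

View pics/crop5.png

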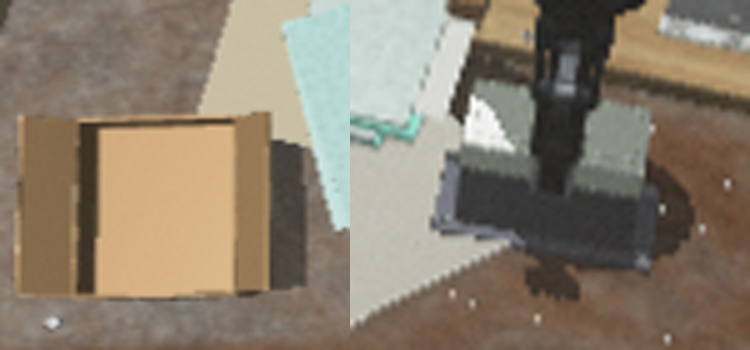

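The carton is empty with both flaps well back (left crop). The cover sits level on the box (right crop), pressed with about 12 N, which is roughly 4 mm of seal squeeze. I'll hand it in.

```bash
python3 -c "
from rig import job_done
print(job_done())"
```

```text
the job is handed in; nothing more can be done
None
```

The job is handed in after 18.5 s of robot time, and the hand-in reported no verdict: both flaps are open at roughly 2.2 rad, the cover is snapped onto the back box, and the fingers still press it with about 12 N (an estimated 4 mm of seal squeeze).

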